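Switch the hob off, then lift the hot spice vial with tongs

TASK

Switch the hob off at its panel by pressing the keys fully down one at a time: yellow, then blue, then red. Then take the kitchen tongs from the beech tray, close them on the hot red-capped glass vial on the trivet and lift it about 15 cm, upright, touching the vial with nothing but the tongs and leaving the other vials where they stand. Finish while still holding the vial up in the tongs, in the air and still.

Things in the scene. Friction and masses are not known exactly. Their poses are not given: they have to be found in the camera images.
- key_yellow (a joint): press of the yellow spring key, 0 up, 0.006 m fully down (4 N)
- key_blue (a joint): press of the blue spring key, 0 up, 0.006 m fully down (4 N)
- key_red (a joint): press of the red spring key, 0 up, 0.006 m fully down (4 N)
- key_yellow_top (a point): centre of the top face of the yellow key: a round push key 32 mm across that moves straight down, in a black housing on the aluminium control panel (85 x 190 mm, 12 mm thick, to the robot's left). The three keys stand 55 mm apart in a row; their order in the row changes
- key_blue_top (a point): the same for the blue key
- key_red_top (a point): the same for the red key
- tongs_grip (a point): steel kitchen tongs, 225 mm long, 0.11 kg, lying level in a tray to the robot's right: point midway between their two green finger pads (pads +-26 mm along x, +-12 mm in z, 53 mm over their outsides at rest), where they balance. x points along the tongs to the mouth, y across (the arms close along it), z up. Hinge pin 100 mm behind
- tongs_mouth (a point): point midway between the two green jaw tips, 95 mm ahead of tongs_grip on the same level; the jaw tips run from 20 mm behind to 20 mm ahead of it and are 26 mm high, 6 mm thick
- jaw_left (a joint): closing angle of the left arm, rad: 0 = sprung open (mouth 61 mm clear, 73 mm over the outsides), 0.08 when both arms sit on a 30 mm vial (finger pads then 37 mm across and parallel), 0.15 shut. With both from 0 to 0.08 the pads close by 16 mm, the mouth by 31 mm. Spring: about 4 N squeeze at the pads at 0, 8 N at 0.08
- jaw_right (a joint): the same for the right arm
- tray: beech tray 310 x 140 mm, side rims 18 mm high, long edges along the tongs; origin under its centre, near below tongs_grip. The tongs rest on two bars 14 mm thick, 85 mm behind and 53 mm ahead of the origin, tops 42 mm high; between them free down to the tray floor at 8 mm
- vial_red_center (a point): centre (half-way up) of the closed glass vial with the red cap: upright, glass 30 mm diameter and 60 mm high with the cap above, 77 mm high in all, about 0.06 kg. It stands on a flat steel trivet (70 mm x 250 mm, top 36 mm above the table) on the black hob (6 mm high); three vials stand in a row on it 90 mm apart, in changing order
- vial_white_center (a point): centre of the same vial with a white cap, a bystander
- vial_black_center (a point): centre of the same vial with a black cap, a bystander
Mind the look-alikes: they are no part of the job. What is shaped like the part that bears vial_red_center but green is not meant.

How it is judged (in metres and radians):
On the way, in this order (a step that is already met when the one before it is completed fails the run):
1. the yellow key is pressed alone (value of joint key_yellow above 0.004 m and value of joint each of key_blue, key_red below 0.002 m), for 0.05 s.
2. then the blue key is pressed alone (value of joint key_blue above 0.004 m and value of joint each of key_yellow, key_red below 0.002 m), for 0.05 s.
3. then the red key is pressed alone (value of joint key_red above 0.004 m and value of joint each of key_yellow, key_blue below 0.002 m), for 0.05 s.
4. the tongs are lifted clear of the tray in the fingers, empty (height (world z) of tongs_grip above 0.085 m and contact force between the fingers and tongs above 2 N and contact force between tongs and vial_red below 0.2 N and distance of vial_red_center from where it was at the start of the episode below 0.02 m), for 0.2 s.
5. the tongs are closed on the red-capped vial (contact force between the fingers and tongs above 3 N and contact force between tongs and vial_red above 1 N and distance between tongs_mouth and vial_red_center below 0.04 m), for 0.2 s.
At the end, for the whole second after the job is handed in: Fingers squeeze the tongs (over 3 N), jaws grip the red-capped vial (over 1 N, within 40 mm of the mouth point); vial centre over 175 mm above the table, tilt under 0.4 rad, under 0.03 m/s, untouched by fingers or arm; other vials within 15 mm of their start (all of step 5 and height (world z) of vial_red_center above 0.175 m and angle between vial_red's own z axis and vertical below 0.4 rad and contact force between each of the arm, the fingers and vial_red below 0.1 N and linear speed of vial_red below 0.03 m/s and distance of each of vial_white_center, vial_black_center from where it was at the start of the episode below 0.015 m); the arm keeps its last pose, push and grip.
It fails at once if two keys down at once (value of joint each of key_yellow, key_blue above 0.003 m or value of joint each of key_blue, key_red above 0.003 m or value of joint each of key_yellow, key_red above 0.003 m).
It fails at once if the hot vial touched by the robot itself (contact force between any of the fingers, the arm and vial_red above 0.3 N).
It fails at once if the hot vial toppled (angle between vial_red's own z axis and vertical above 0.8 rad).
It fails at once if another vial knocked away (distance of any of vial_white_center, vial_black_center from where it was at the start of the episode above 0.025 m).
It also fails if it takes over 61 s, if anything falls off the work surface, if the arm or the gripper's body presses on something with over 40 N, if the wrist force passes 120 N, or if a joint passes its speed limit or range.

ROBOT

A 7-joint arm with a two-finger parallel gripper is mounted at the origin on the work surface. World frame = base frame: x ahead of the robot, y to its left, z up, the work surface at z = 0. Lengths are in mm, angles in rad, forces in N, time in s.
With the tool pointing down it reaches from about 425 to 950 mm from the base axis. Payload 16.7 kg.
Tool frame: the origin (TCP) lies between the finger pads; the fingertips stand 14 mm ahead of it and the grasp point (between the pads) lies 5 mm behind it (ctrl.tcp_to_tips is the distance from the TCP to the fingertips, in mm); z points along the fingers, y is the line along which they close (so a half turn about z gives the same grasp; the last joint's range is limited). The gripper opens to 94 mm and grips with 3 to 60 N. Pads are 16 mm wide; open, the fingers measure 119 mm over their backs; the gripper's body (75 mm by 177 mm) begins 78 mm behind the grasp point.
Start: joints at [1.04, 0.426, 0.074, 1.606, -0.034, 1.111, -0.067], TCP at [250.839, -626.622, 219.467] pointing down, gripper open.
Joint ranges: [-2.85, 2.85], [-0.5, 2.14], [-1.23, 1.37], [0.21, 2.46], [-1.02, 4.16], [0.16, 2.05], [-2.73, 2.73]. Speed limits (rad/s): [1.89, 1.89, 2.39, 2.39, 3.01, 3.01, 3.01].

INTERFACE

Orientations are given as a rotation vector (axis times angle).
In Python, from rig import ctrl, solve_ik, get_state, optics gives the robot as it stands. Calls block until the motion is done:
- ctrl.move_ptp(position, orientation): joint-space move of the TCP to a pose.
- ctrl.move_linear(position, orientation=None, feed=150): straight line of the TCP; orientation=None keeps the orientation; feed is the mean speed in mm/s.
- ctrl.goto_joints(angles): joint-space move.
- ctrl.move_gripper(opening): finger opening in mm; the grip force is fixed at half the most; returns when the fingers have stopped.
- ctrl.wait(seconds).
- solve_ik(position, orientation): joint angles nearest the present ones, or None.
- get_state(): the state.
- optics.read_camera(name): name is "side" or "top" or "wrist"; returns the picture (384x512x3 uint8, red, green, blue); there is no depth.
- optics.camera_params(name): a dict with "fx", "fy", "cx", "cy" (pixels), "xyz" and "attitude" of the camera in the world. Camera axes: x right, y up, looking along -z (the intrinsics and any distortion apply to the point x, -y, -z); pixel columns grow to the right and rows downward; lengths in mm; the calibration is good to about 2 mm. A picture is of the moment at which its call begins: read the wrist's pose just before it. camera_params takes no time and is no camera call; for the wrist camera it gives the pose at the moment of the call.
A pose or a line that the arm cannot do raises ctrl.MotionError and nothing moves.
- ctrl.sign_off(): hands the job in; it is judged then, once.
The state is a dict: "time_s": time; "joint_positions": joint angles; "joint_vel": joint speeds; "joint_efforts": joint torques, N m; "eef_pos": TCP position; "orientation": TCP orientation; "contact_force": force on the tool from outside, world axes, zero at the start; "torque": the same for the moment, N m; "width": finger opening in mm; "gripper_force": force on a finger pad.
Only numpy, scipy, OpenCV 4.12 (cv2) and the standard library are available. Lean on these libraries where they do the work, as an engineer would, in place of code of your own. Each camera call takes 0.05 s, during which the arm holds its last target. There are 200 camera calls.

## Working session

There is one attempt and no reset: what is moved stays moved. The work goes in short steps, each a Python script; the robot and the scene stay as the last script left them, time stands still between calls to the robot, and variables do not carry over. Pictures are saved under pics/ and viewed, at most 10 in all, crops included, and the job is handed in when it is done.

```bash
ls; mkdir -p pics
python3 - <<'E'
from rig import ctrl, solve_ik, get_state, optics
import cv2
for n in ("side","top","wrist"):
    p=optics.camera_params(n); print(n,p)
    cv2.imwrite(f"pics/a_{n}.png",optics.read_camera(n)[:,:,::-1])
s=get_state(); print(s)
E
```

```text
pics
side {'fx': 380.4804381987866, 'fy': 380.4804381987866, 'cx': 255.75617280329925, 'cy': 192.86560732480882, 'xyz': array([443.46350089, 652.60660476, 790.93545927]), 'attitude': array([ 0.04936079, -1.11108808, -2.90889744])}
top {'fx': 435.35530703073516, 'fy': 435.35530703073516, 'cx': 253.7792126141685, 'cy': 186.68396800819522, 'xyz': array([ 228.77606843,   26.48285273, 1173.27971147]), 'attitude': array([ 0.1854157 , -0.19825271, -1.65046225])}
wrist {'fx': 281.93538245722834, 'fy': 281.93538245722834, 'cx': 259.18139089401444, 'cy': 192.73397529631788, 'xyz': array([ 313.69702269, -601.15546476,  383.84347608]), 'attitude': array([-0.20408842,  0.14113976, -1.18437947])}
{'time_s': 0.15, 'joint_positions': array([ 1.04051552,  0.42660328,  0.07384505,  1.60646282, -0.03415221,
        1.11078217, -0.06709515]), 'joint_vel': array([ 2.49911973e-05, -1.10519617e-03,  3.50529610e-04, -1.76494936e-03,
        8.74440440e-04, -4.36264400e-04,  1.54234260e-04]), 'joint_efforts': array([ 4.27809195e-03, -9.36272550e+01,  3.66959341e+00, -4.54426289e+01,
       -4.87656263e-02,  1.80426612e-02,  8.89253351e-05]), 'eef_pos': array([ 250.73902903, -626.3483395 ,  218.92490461]), 'orientation': array([-3.08387752e+00, -5.94274972e-01,  3.18120413e-04]), 'contact_force': array([-0.01558047, -0.66071707,  0.63058475]), 'torque': array([-0.04881477, -0.03562658, -0.04031017]), 'gripper_force': 0.0, 'width': 93.87833707561093}
```

View pics/a_top.png

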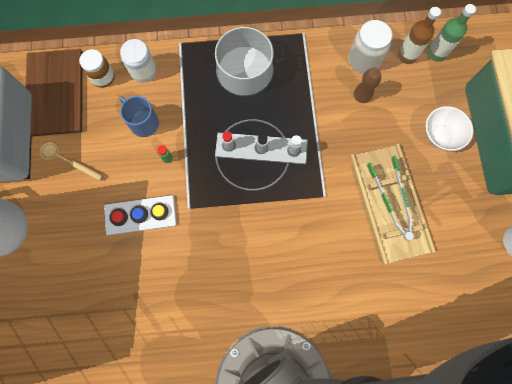

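View pics/a_side.png

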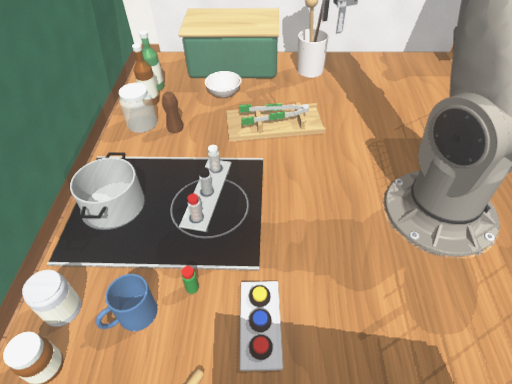

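Top view: the red-capped objects are the clear vial on the trivet (228,137), which is the target, and a green-bodied one beside the hob at (165,152), a decoy. The white vial is at (295,143) and black at (262,142). Keys run red (119,216), blue (139,214), yellow (159,211). The tongs lie in the tray with mouth ends at (372,168)/(397,162) and hinge at (409,236).

```bash
cat > h.py <<'E'
import numpy as np, cv2
from scipy.spatial.transform import Rotation as R
from rig import ctrl, solve_ik, get_state, optics
def ray(p,uv):
    d=np.array([(uv[0]-p["cx"])/p["fx"],-(uv[1]-p["cy"])/p["fy"],-1.])
    d=R.from_rotvec(p["attitude"]).apply(d); return np.array(p["xyz"]),d/np.linalg.norm(d)
def plane(p,uv,z):
    o,d=ray(p,uv); return o+d*(z-o[2])/d[2]
def tri(rs):
    A=sum(np.eye(3)-np.outer(d,d) for o,d in rs); b=sum((np.eye(3)-np.outer(d,d))@o for o,d in rs)
    x=np.linalg.solve(A,b); return x,[round(float(np.linalg.norm(np.cross(x-o,d))),1) for o,d in rs]
H={"red":[(0,6),(174,180)],"yellow":[(24,34)],"blue":[(105,125)],"green":[(45,75)]}
def blobs(im,c,amin=15,s=120,v=60):
    h=cv2.cvtColor(im,cv2.COLOR_RGB2HSV); m=0
    for a,b in H[c]: m=m|cv2.inRange(h,(a,s,v),(b,255,255))
    n,l,st,ce=cv2.connectedComponentsWithStats(m)
    return [(ce[i].round(1).tolist(),int(st[i,4]),st[i,:4].tolist()) for i in range(1,n) if st[i,4]>=amin]
E
python3 - <<'E'
from h import *
for n in ("top","side"):
    im=cv2.imread(f"pics/a_{n}.png")[:,:,::-1].copy()
    for c in H:
        s=200 if c=="yellow" else 120
        print(n,c,blobs(im,c,s=s))
    x,y,w,hh=(200,110,120,60) if n=="top" else (170,140,70,90)
    if n=="top": a=cv2.resize(im[115:165,145:315],None,fx=4.5,fy=4.5,interpolation=2); b=cv2.resize(im[140:265,345:440],None,fx=4,fy=4,interpolation=2)
cv2.imwrite("pics/crop_v.png",a[:,:,::-1])
E
```

```text
top red [([226.9, 135.6], 83, [223, 131, 9, 11]), ([161.6, 149.6], 76, [157, 145, 10, 10]), ([117.0, 216.1], 132, [111, 210, 13, 13])]
top yellow []
top blue [([137.3, 213.1], 111, [132, 208, 12, 12])]
top green [([164.2, 155.0], 21, [160, 152, 9, 7]), ([372.1, 169.5], 19, [369, 164, 7, 12])]
side red [([192.3, 198.5], 103, [187, 193, 11, 12]), ([187.3, 271.8], 126, [181, 266, 13, 13]), ([260.4, 344.7], 231, [253, 336, 16, 18])]
side yellow []
side blue [([259.8, 317.4], 180, [253, 310, 15, 15])]
side green [([189.7, 282.0], 45, [184, 276, 11, 15])]
```

View pics/crop_v.png

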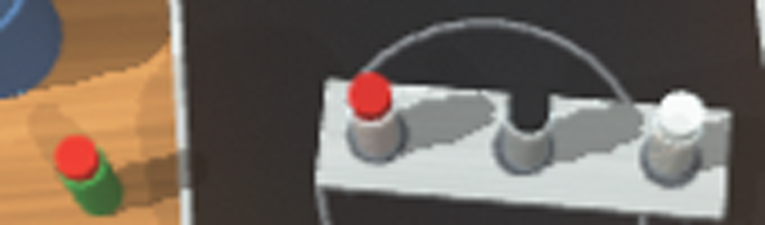

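The crop shows the clear red-capped vial at the left end of the trivet, and the green-bodied decoy off the trivet. Next I'll loosen the masks for yellow and green and triangulate.

Run:
```python
from h import *
P={n:optics.camera_params(n) for n in("top","side")}
I={n:cv2.imread(f"pics/a_{n}.png")[:,:,::-1].copy() for n in P}
H["yellow"]=[(22,33)];H["green"]=[(40,85)]
for n in P:
    print(n,[b for b in blobs(I[n],"yellow",20,210,150)],"\n",[b for b in blobs(I[n],"green",8,90,30)if b[0][1]<300 and b[1]<400])
def t(a,b): print(np.round(tri([ray(P["top"],a),ray(P["side"],b)])[0],1),tri([ray(P["top"],a),ray(P["side"],b)])[1])
t((226.9,135.6),(192.3,198.5)); t((161.6,149.6),(187.3,271.8)); t((117,216.1),(260.4,344.7)); t((137.3,213.1),(259.8,317.4)); t((159,211),(260,295))
```

```text
top [] 
 [([456.3, 26.4], 358, [445, 15, 24, 22]), ([166.3, 157.0], 85, [159, 150, 13, 13]), ([395.1, 162.6], 63, [392, 156, 8, 14]), ([371.4, 169.6], 69, [367, 162, 10, 16]), ([405.2, 197.0], 38, [402, 187, 7, 20]), ([386.4, 202.0], 76, [382, 193, 10, 19])]
side [] 
 [([96.8, 3.0], 21, [94, 0, 6, 9]), ([273.0, 104.2], 28, [266, 103, 16, 3]), ([244.0, 107.7], 76, [239, 104, 12, 8]), ([276.4, 115.3], 93, [269, 112, 16, 8]), ([247.5, 120.4], 85, [242, 116, 12, 9]), ([28.8, 241.6], 8, [27, 240, 5, 4]), ([191.0, 284.2], 199, [182, 272, 17, 22])]
[631.1  63.6 109.1] [0.9, 0.9]
[620.7 240.7  73.5] [1.0, 1.0]
[460.5 374.7  30.1] [0.9, 0.9]
[463.3 319.9  32.8] [0.9, 0.9]
[465.3 264.4  22.6] [1.6, 1.6]
```

```bash
cat >> h.py <<'E'
def down(yaw): return (R.from_euler("z",yaw)*R.from_euler("x",np.pi)).as_rotvec()
E
python3 - <<'E'
from h import *
P={n:optics.camera_params(n) for n in("top","side")}
def t(a,b):
    x,e=tri([ray(P["top"],a),ray(P["side"],b)]); print(np.round(x,1),e); return x
ml=t((371.4,169.6),(247.5,120.4));mr=t((395.1,162.6),(244,107.7));gl=t((386.4,202),(276.4,115.3));gr=t((405.2,197),(273,104.2))
m=(ml+mr)/2;g=(gl+gr)/2;print(m,g,np.linalg.norm(m-g),np.arctan2(*(m-g)[[1,0]]))
h=plane(P["top"],(409,236),60);print("hinge",h)
cur=get_state()["orientation"]
for yaw in np.linspace(-np.pi,np.pi,9):
    q=solve_ik([466,265,200],down(yaw)); print(round(yaw,2), None if q is None else np.round(q,2))
    q=solve_ik([*g[:2],200],down(yaw)); print("   ",None if q is None else np.round(q,2))
print((R.from_rotvec(cur)*R.from_euler("x",np.pi)).as_euler("zyx"))
E
```

```text
[ 521.1 -311.8   53.6] [1.5, 1.5]
[ 535.3 -378.2   53.6] [1.0, 1.0]
[ 430.2 -337.2   54.8] [1.2, 1.2]
[ 439.7 -386.6   61.3] [0.6, 0.6]
[ 528.20649402 -345.01192834   53.62198676] [ 434.91398091 -361.88008831   58.04196065] 94.90818717773013 0.17887679117742336
hinge [ 337.36177048 -379.10765469   60.        ]
-3.14 [ 0.25  0.41 -1.1   1.89  0.41  1.09  0.56]
    [ 1.03  0.32 -0.55  1.85  0.19  1.03  1.98]
-2.36 [ 0.2   0.38 -1.02  1.89  0.37  1.07  1.38]
    [ 1.39  0.44 -1.02  1.83  0.42  1.11  2.57]
-1.57 [ 0.2   0.38 -1.02  1.89  0.37  1.07  2.17]
    [ 0.32  0.27  0.31  1.89 -0.1   0.99 -2.47]
-0.79 [-1.46  0.35  1.03  1.98 -0.36  1.01 -2.62]
    [ 0.45  0.27  0.16  1.88 -0.05  0.99 -1.73]
0.0 [ 0.22  0.39 -1.05  1.89  0.39  1.08 -2.56]
    [ 0.55  0.27  0.03  1.88 -0.01  1.   -0.98]
0.79 [ 0.19  0.37 -1.    1.89  0.36  1.07 -1.75]
    [ 0.68  0.27 -0.12  1.87  0.04  1.   -0.24]
1.57 [ 0.22  0.39 -1.05  1.89  0.38  1.08 -0.98]
    [ 0.81  0.28 -0.27  1.86  0.09  1.01  0.5 ]
2.36 [ 0.24  0.4  -1.07  1.89  0.4   1.08 -0.21]
    [ 0.92  0.3  -0.41  1.85  0.14  1.02  1.24]
3.14 [ 0.25  0.41 -1.1   1.89  0.41  1.09  0.56]
    [ 1.03  0.32 -0.55  1.85  0.19  1.03  1.98]
[0.38074034 0.00038389 0.00092153]
```

Run:
```python
from h import *
ctrl.move_gripper(0)
ctrl.goto_joints([-0.67,0.24,0,1.88,0,1.0,-0.07])
s=get_state();print(s["eef_pos"],s["orientation"],s["time_s"])
o=R.from_rotvec(s["orientation"])*R.from_euler("x",np.pi); yaw=o.as_euler("zyx")[0]; print(yaw)
print(solve_ik([466,265,120],down(yaw)))
ctrl.move_ptp([466,265,150],down(yaw))
s=get_state();print(s["eef_pos"],s["joint_positions"],s["time_s"],s["contact_force"],s["width"])
p=optics.camera_params("wrist"); im=optics.read_camera("wrist"); cv2.imwrite("pics/w1.png",im[:,:,::-1])
print(p)
for c in("red","blue"): print(blobs(im,c,60))
```

```text
[479.49788118 296.98206342 213.6387771 ] [1.46324626 2.76983085 0.03081724] 4.8917
2.1696758740863853
[-6.41089810e-01  3.18606939e-01  4.62982014e-03  2.01006273e+00
 -1.99677004e-03  8.12927165e-01 -3.64409140e-02]
[465.97724069 264.36275809 149.63553359] [-0.64141911  0.27978442  0.00607221  1.98577168 -0.00217719  0.87739139
 -0.03651382] 5.2833 [0.6852881  1.13222668 0.4515705 ] 0.4387092667793692
{'fx': 281.93538245722834, 'fy': 281.93538245722834, 'cx': 259.18139089401444, 'cy': 192.73397529631788, 'xyz': array([429.37599598, 320.24611271, 314.63024594]), 'attitude': array([-0.22626852, -0.0688307 ,  0.59472265])}
[([319.8, 96.1], 954, [303, 79, 35, 35]), ([377.6, 311.7], 429, [363, 304, 29, 19])]
[([289.2, 145.4], 775, [274, 130, 31, 32])]
```

View pics/w1.png

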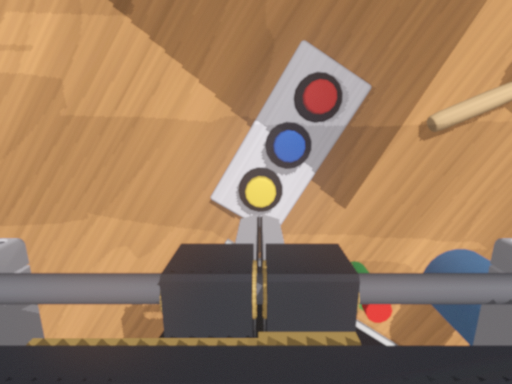

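Wrist view: red key (320,96), blue (289,145), yellow (260,191), with closed fingers in front of the yellow one.

```bash
cat > press.py <<'E'
from h import *
p={'fx': 281.93538245722834, 'fy': 281.93538245722834, 'cx': 259.18139089401444, 'cy': 192.73397529631788, 'xyz': np.array([429.37599598, 320.24611271, 314.63024594]), 'attitude': np.array([-0.22626852, -0.0688307 ,  0.59472265])}
K={c:plane(p,uv,31) for c,uv in dict(red=(319.8,96.1),blue=(289.2,145.4),yellow=(260,191)).items()}
T=dict(red=(460.5,374.7),blue=(463.3,319.9),yellow=(466,265))
print({c:(k.round(1),np.array(T[c])) for c,k in K.items()})
def press(c):
    xy=(K[c][:2]+np.array(T[c]))/2; t=ctrl.tcp_to_tips; z=60+t
    ctrl.move_linear([*xy,z],feed=200); ctrl.move_linear([*xy,40+t],feed=100); ctrl.wait(.1)
    f0=get_state()["contact_force"][2]; log=[]; zt=40
    while zt>16:
        zt-=1; ctrl.move_linear([*xy,zt+t],feed=40); s=get_state(); f=s["contact_force"][2]-f0
        log.append((zt,round(s["eef_pos"][2]-t,1),round(f,1)))
        if f>12: break
    ctrl.wait(.15); print(c,log,get_state()["contact_force"][2]-f0)
    ctrl.move_linear([*xy,z],feed=150); print(get_state()["time_s"])
E
python3 -c "
from press import *
press('yellow')"
```

```text
{'red': (array([461.6, 375.6,  31. ]), array([460.5, 374.7])), 'blue': (array([464.5, 321.2,  31. ]), array([463.3, 319.9])), 'yellow': (array([466.7, 266.5,  31. ]), array([466, 265]))}
yellow [(39, np.float64(39.3), np.float64(-0.1)), (38, np.float64(38.0), np.float64(0.0)), (37, np.float64(36.9), np.float64(-0.5)), (36, np.float64(35.9), np.float64(-0.0)), (35, np.float64(34.9), np.float64(-0.2)), (34, np.float64(34.0), np.float64(1.1)), (33, np.float64(33.0), np.float64(0.4)), (32, np.float64(32.0), np.float64(2.4)), (31, np.float64(31.0), np.float64(1.9)), (30, np.float64(30.0), np.float64(2.4)), (29, np.float64(29.0), np.float64(2.5)), (28, np.float64(28.2), np.float64(8.9)), (27, np.float64(27.9), np.float64(22.8))] 23.073295324659863
10.0833
```

```bash
sed -i 's/40+t\]/36+t]/; s/zt=40/zt=36/' press.py
python3 - <<'E'
from press import *
press('blue'); press('red')
# go to above tray
ctrl.move_linear([460,330,230],feed=300)
ctrl.goto_joints([0.55,0.24,0.0,1.88,0,1.0,0.6])
ctrl.move_gripper(94)
s=get_state();print(s["eef_pos"],s["joint_positions"],s["time_s"])
yg=0.179
for y in (yg,yg+np.pi,yg-np.pi):
    q=solve_ik([435,-362,100],down(y)); print(y,None if q is None else q.round(2))
    q=solve_ik([536,64,100],down(y-0.18)); print(None if q is None else q.round(2))
    q=solve_ik([536,64,230],down(y-0.18)); print(None if q is None else q.round(2))
p=optics.camera_params("wrist"); im=optics.read_camera("wrist"); cv2.imwrite("pics/w2.png",im[:,:,::-1]);print(p)
H["green"]=[(40,85)]; print(blobs(im,"green",60,90,30))
E
```

```text
{'red': (array([461.6, 375.6,  31. ]), array([460.5, 374.7])), 'blue': (array([464.5, 321.2,  31. ]), array([463.3, 319.9])), 'yellow': (array([466.7, 266.5,  31. ]), array([466, 265]))}
blue [(35, np.float64(35.3), np.float64(-0.1)), (34, np.float64(34.1), np.float64(0.7)), (33, np.float64(33.0), np.float64(1.6)), (32, np.float64(32.0), np.float64(2.1)), (31, np.float64(31.0), np.float64(2.2)), (30, np.float64(30.0), np.float64(2.6)), (29, np.float64(29.0), np.float64(3.5)), (28, np.float64(28.2), np.float64(8.3)), (27, np.float64(27.9), np.float64(21.9))] 20.66403172198012
13.7667
red [(35, np.float64(35.3), np.float64(-0.3)), (34, np.float64(34.1), np.float64(-0.1)), (33, np.float64(33.1), np.float64(0.7)), (32, np.float64(32.0), np.float64(0.9)), (31, np.float64(31.0), np.float64(2.8)), (30, np.float64(30.0), np.float64(2.3)), (29, np.float64(29.0), np.float64(2.8)), (28, np.float64(28.2), np.float64(7.2)), (27, np.float64(27.9), np.float64(20.2))] 19.813437030512222
17.45
[ 444.10668283 -347.63031315  213.62894455] [ 5.50021701e-01  2.40037776e-01 -5.66502987e-05  1.87999568e+00
[... 193 characters left out ...]

3.320592653589793 [ 0.79  0.4  -0.25  1.95  0.13  0.81  2.21]
[ 0.16  0.39 -0.49  1.99  0.25  0.81  1.11]
[ 0.18  0.23 -0.48  1.87  0.12  1.07  1.22]
-2.9625926535897933 [ 0.79  0.4  -0.25  1.95  0.13  0.81  2.21]
[ 0.16  0.39 -0.49  1.99  0.25  0.81  1.11]
[ 0.18  0.23 -0.48  1.87  0.12  1.07  1.22]
{'fx': 281.93538245722834, 'fy': 281.93538245722834, 'cx': 259.18139089401444, 'cy': 192.73397529631788, 'xyz': array([ 438.56210649, -278.52837861,  377.78764902]), 'attitude': array([-0.24450393, -0.02374121,  0.04735168])}
[([325.8, 155.8], 241, [308, 150, 37, 13]), ([245.3, 174.4], 222, [225, 168, 42, 14]), ([330.9, 211.1], 262, [314, 206, 34, 11]), ([251.1, 216.0], 133, [230, 214, 43, 5])]
```

View pics/w2.png

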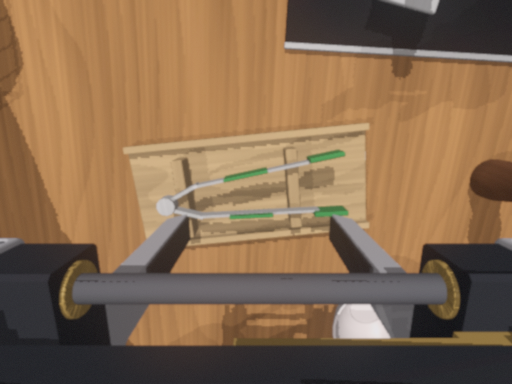

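Wrist view: finger pads at (245,174) and (251,216), jaw tips at (326,156) and (331,211), hinge at (165,206).

Run:
```python
from h import *
p={'fx': 281.93538245722834, 'fy': 281.93538245722834, 'cx': 259.18139089401444, 'cy': 192.73397529631788, 'xyz': np.array([ 438.56210649, -278.52837861,  377.78764902]), 'attitude': np.array([-0.24450393, -0.02374121,  0.04735168])}
for z in(58,66):
    gl,gr,ml,mr,h=[plane(p,u,z)[:2] for u in((245.3,174.4),(251.1,216),(325.8,155.8),(330.9,211.1),(165,206))]
    g=(gl+gr)/2;m=(ml+mr)/2
    print(z,g.round(1),m.round(1),h.round(1),"pad sep",np.linalg.norm(gl-gr),"jaw",np.linalg.norm(ml-mr),"len",np.linalg.norm(m-g),np.linalg.norm(g-h),"yaw",np.arctan2(*(m-g)[::-1]),np.arctan2(*(m-h)[::-1]))
```

```text
58 [ 435.6 -362.1] [ 528.3 -344.1] [ 338.3 -379.2] pad sep 50.767770170213204 jaw 66.6835228969341 len 94.469629725408 98.72915963599633 yaw 0.1917812013015853 0.18252286050745012
66 [ 435.7 -360. ] [ 526.1 -342.5] [ 340.9 -376.7] pad sep 49.49773312342182 jaw 65.01532781557212 len 92.10632069793526 96.25929164857268 yaw 0.19178120130158496 0.18252286050744965
```

Run:
```python
from h import *
o=down(0.182); g=[435.5,-361.5]
ctrl.move_ptp([*g,150],o); ctrl.move_linear([*g,50],feed=120)
s=get_state();print(s["eef_pos"],s["time_s"],s["contact_force"])
ctrl.move_gripper(46); ctrl.wait(.2)
s=get_state();print(s["width"],s["gripper_force"],s["contact_force"])
if s["width"]<50 and s["gripper_force"]>2:
    ctrl.move_linear([*g,180],feed=120); ctrl.wait(.3)
    s=get_state();print(s["eef_pos"],s["width"],s["gripper_force"],s["contact_force"],s["time_s"])
    p=optics.camera_params("wrist");im=optics.read_camera("wrist");cv2.imwrite("pics/w3.png",im[:,:,::-1]);print(p)
    H["green"]=[(40,85)]; print(blobs(im,"green",60,90,30))
    cv2.imwrite("pics/s3.png",optics.read_camera("side")[:,:,::-1])
```

```text
[ 435.82957529 -361.78346181   50.60287382] 24.2833 [-0.36414422  0.12858497  1.10171059]
46.149748062191286 6.322128474712372 [ 0.8310726  -0.14872669  1.59788857]
[ 435.36862708 -361.44233495  179.64518242] 46.42184054756407 5.415093004703522 [ 0.2567687  -0.78850264 -1.69714051] 26.8917
{'fx': 281.93538245722834, 'fy': 281.93538245722834, 'cx': 259.18139089401444, 'cy': 192.73397529631788, 'xyz': array([ 502.05718654, -348.9076741 ,  344.6301054 ]), 'attitude': array([-0.19430039,  0.164044  , -1.38215372])}
[([207.7, 69.6], 1207, [197, 29, 21, 85]), ([308.5, 69.3], 1208, [299, 28, 20, 85]), ([223.0, 236.7], 434, [218, 202, 11, 71]), ([295.0, 237.7], 419, [290, 202, 10, 71])]
```

View pics/w3.png

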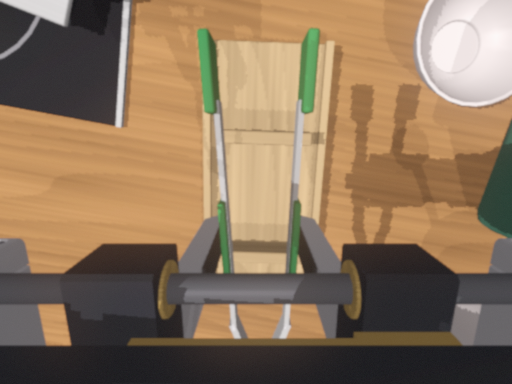

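View pics/s3.png

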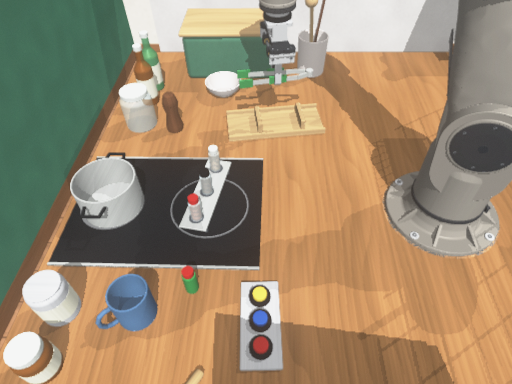

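Wrist and side views: the tongs hang level and symmetric in the fingers, clear of the tray, with jaw tips at (208,70) and (308,69) in the wrist picture. Next I'll move to the pre-approach pose and look.

Run:
```python
from h import *
P=optics.camera_params("top")
p3={'fx': 281.93538245722834, 'fy': 281.93538245722834, 'cx': 259.18139089401444, 'cy': 192.73397529631788,'xyz':np.array([502.05718654,-348.9076741,344.6301054]),'attitude':np.array([-0.19430039,0.164044,-1.38215372])}
jl,jr=[plane(p3,u,190)[:2] for u in((207.7,69.6),(308.5,69.3))]
d=R.from_euler("z",-.182).apply([*((jl+jr)/2-[435.4,-361.4]),0]);print("mouth in tool",d,np.linalg.norm(jl-jr))
w=plane(P,(295.5,141),111);r=plane(P,(226.9,135.6),109);print("white",w,"red",r,np.linalg.norm(w-r))
psi=np.arctan2(*(r-w)[[1,0]])-np.pi/2; print("psi",psi)
v=np.array([631.1,63.6]); u=np.array([np.cos(psi),np.sin(psi)])
a=v-175*u; o=down(psi); print(a,solve_ik([*a,70],o))
ctrl.move_linear([435,-361,230],feed=150)
ctrl.move_ptp([*a,230],o)
s=get_state();print(s["eef_pos"],s["joint_positions"],s["width"],s["gripper_force"],s["time_s"])
p=optics.camera_params("wrist");im=optics.read_camera("wrist");cv2.imwrite("pics/w4.png",im[:,:,::-1]);print(p)
H["green"]=[(40,85)]; print(blobs(im,"green",60,90,30),blobs(im,"red",30))
for b in blobs(im,"red",30): print(plane(p,b[0],111))
```

```text
mouth in tool [95.60736123  1.01354472  0.        ] 51.46612307043333
white [ 600.92203744 -111.69422412  111.        ] red [632.17549708  63.53252147 109.        ] 178.00334578460723
psi -0.1765040493487613
[458.81887736  94.32807805] [-0.31699905  0.30133123 -0.02692746  2.18686539  0.01314325  0.65354048
 -2.10044927]
[459.02630163  93.5031675  229.77534408] [-0.22741025  0.08115622 -0.11722833  2.03354899  0.01115338  1.02782851
 -2.09829391] 46.225769693389005 5.415090098977089 29.1417
{'fx': 281.93538245722834, 'fy': 281.93538245722834, 'cx': 259.18139089401444, 'cy': 192.73397529631788, 'xyz': array([525.72160622,  82.22509636, 394.76102847]), 'attitude': array([-0.17069505,  0.20569634, -1.73947433])}
[([207.6, 69.4], 1372, [196, 28, 24, 86]), ([308.5, 72.0], 1234, [298, 29, 21, 85]), ([120.6, 70.3], 644, [98, 50, 39, 34]), ([223.2, 237.9], 442, [218, 202, 12, 71]), ([295.1, 237.9], 442, [290, 202, 11, 71])] [([258.3, 8.5], 449, [245, 0, 27, 21]), ([95.4, 60.3], 588, [82, 47, 29, 27]), ([55.6, 211.9], 531, [42, 200, 28, 25])]
[626.01028097  65.27468023 111.        ]
[610.67039011 222.11923666 111.        ]
[476.42623495 309.07238056 111.        ]
```

View pics/w4.png

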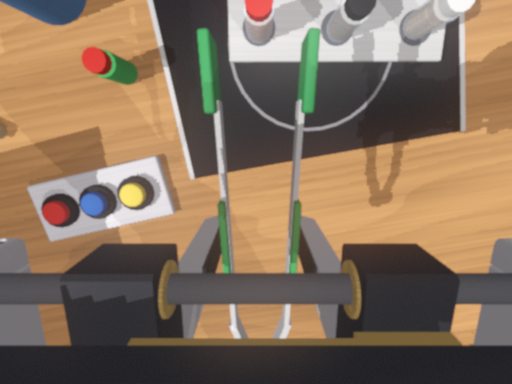

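The target stands centred between the jaws: cap at (258,8), jaw tips at (208,69) and (308,72). I'll lower and advance.

Run:
```python
from h import *
psi=-0.1765; v=np.array([630.8,63.9]); u=np.array([np.cos(psi),np.sin(psi)])
ctrl.move_linear([*(v-175*u),70],feed=130)
ctrl.move_linear([*(v-96*u),70],feed=60); ctrl.wait(.2)
s=get_state();print(s["eef_pos"],s["width"],s["gripper_force"],s["contact_force"],s["time_s"])
cv2.imwrite("pics/w5.png",optics.read_camera("wrist")[:,:,::-1])
a=optics.read_camera("side")[90:290,100:360]
cv2.imwrite("pics/s5.png",cv2.resize(a,None,fx=3,fy=3,interpolation=2)[:,:,::-1])
```

```text
[536.15715444  80.80605456  70.04720793] 46.299465801031154 5.415012538433075 [-0.2299031  -0.00548132 -1.20464678] 32.2417
```

View pics/s5.png

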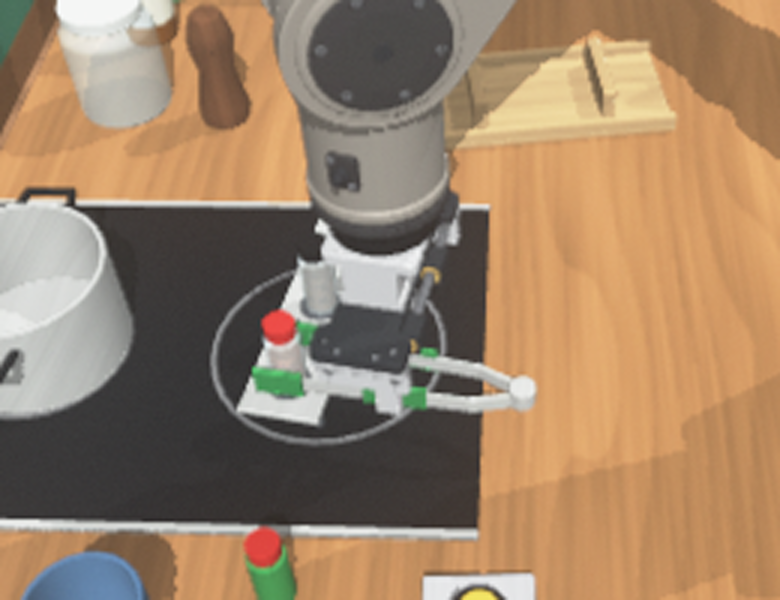

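Side crop: the red vial (280,345) stands between the two green jaws (275,380)/(307,335), and nothing touches it. I'll close and lift.

Run:
```python
from h import *
ctrl.move_gripper(25); ctrl.wait(.3)
s=get_state();print(s["width"],s["gripper_force"],s["contact_force"],s["time_s"])
if 33<s["width"]<41:
    x,y,_=s["eef_pos"]
    ctrl.move_linear([x,y,72],feed=10); ctrl.move_linear([x,y,222],feed=60); ctrl.wait(.6)
    s=get_state();print(s["eef_pos"],s["width"],s["gripper_force"],s["contact_force"],s["time_s"])
    P={}
    for n in("top","side"):
        im=optics.read_camera(n); P[n]=im; print(n,blobs(im,"red"))
    cv2.imwrite("pics/s6.png",cv2.resize(P["side"][70:270,100:360],None,fx=3,fy=3,interpolation=2)[:,:,::-1])
```

```text
36.56425365146427 29.991556406021118 [ 0.49024819 -0.67238632 -1.22892697] 32.9583
[536.2840709   80.79099968 222.023927  ] 36.668553263566146 29.991012811660767 [-0.08964976  0.35022271 -1.49793168] 36.5583
top [([161.6, 149.6], 76, [157, 145, 10, 10]), ([117.0, 216.1], 134, [111, 210, 13, 13])]
side [([182.0, 151.4], 126, [176, 146, 13, 12]), ([187.4, 271.8], 124, [181, 266, 13, 13]), ([260.4, 344.7], 231, [253, 336, 16, 18])]
```

View pics/s6.png

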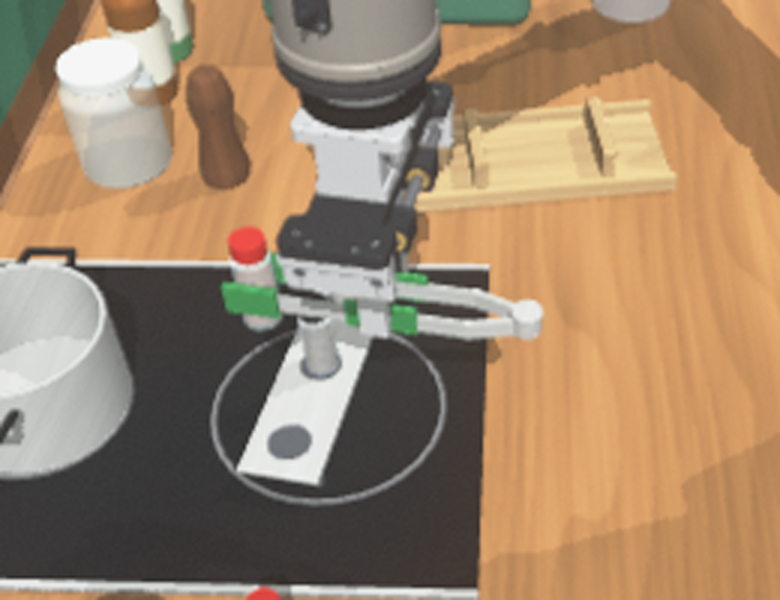

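The red vial is held upright in the jaws at (252,280), and its place on the trivet is empty. The lift was 150 mm, so its centre is at about 225 mm. The black vial still stands at its place.

```bash
python3 -c "
from rig import ctrl
print(ctrl.sign_off())"
```

```text
the job is handed in; nothing more can be done
None
```

I pressed the keys fully down one at a time (yellow, blue, red), lifted the red-capped vial about 15 cm upright in the tongs, and handed the job in while still holding it up; the hand-in call returned no verdict.

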